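Free the pawl of a ratchet lift with a rod and lower the printed vase

TASK

Lower the little ratchet lift that carries the printed vase. Pick up the blue-handled release rod, slip its steel end under the tail of the red pawl and lift the tail firmly but gently (under 12 N) until it presses against its rubber stop; it then stays up. Lay the rod back on the dark mat, right way up as it lay, then push the grey platform down by its orange pad with the bare fingers until it sits firmly on its rubber foot, pressing with less than 18 N; keep the hand off the pawl, keep the vase standing, and leave the other things where they are.

Things in the scene. Friction and masses are not known exactly. Their poses are not given: they have to be found in the camera images.
- lift: The fixed ratchet lift: dark base plate 150 x 235 x 12 mm, aluminium mast 215 mm high, orange cheeks beside the pawl. The origin is at table height below the rack; its z is up, its -x is the front (faces the robot at yaw 0), its -y is the side where the platform is. In this frame the pawl's pin is at x -24, y 0, z 150 mm and lies along y; the platform's centre at x -5, y -115 mm.
- carriage (a joint): How far the platform and its toothed rack are lowered, m: 0 = raised, as it starts; 0.080 is the rail's end, but the rubber foot is met earlier, somewhere between 0.050 and 0.070 (the foot's screw is set differently each time and is not measured). Stiff guides: it stays where it is left; about 2 to 5 N on top move it, 10 N or more press it firmly on the foot. While the pawl's nose is under a tooth it cannot go down.
- pawl_hinge (a joint): Angle of the pawl, rad: 0 = nose under a tooth (as it starts; tail level), grows as the tail is lifted; its nose is clear of the teeth above 0.4. It meets its rubber stop somewhere between 0.56 and 0.85 (the stop's screw is set differently each time and is not measured). Friction holds it where it is left. At 37 mm from the pin the rod needs about 3 N to move it and 6 N or more to press it firmly against the stop; both rubber stops are springy, 6 N per mm.
- pawl: The red pawl, a fork 30 mm wide turning on the pin; origin on the pin axis, axes as the lift's when the joint is 0. Its tail is a plate 7 mm thick (3.5 mm either side of the pin axis) reaching 72 mm to -x; its nose hangs 36 mm below the pin, no further forward than 14 mm in front of the pin. Below the tail, in front of the nose, the space is free down to the base plate.
- pawl_tail (a point): Middle of the lower edge of the tail's free end, 72 mm in front of the pin.
- stop: The black crossbar, 22 x 50 x 12 mm, over the pawl, with the pawl's rubber stop on a screw below it; origin at the centre of its underside, 28 mm in front of the pin and 54 mm above it.
- platform: The grey platform, 120 (x) x 110 (y) x 8 mm; origin at the centre of its top, axes as the lift's; at the start the top is 105 mm above the table.
- press_pad (a point): Centre of the top of the orange pad, 30 mm across and 4 mm high, on the platform 42 mm in front of its centre: push down here.
- foot: The black block 44 x 44 x 10 mm on the base plate below the platform that carries the platform's rubber foot on a screw; origin at the centre of its underside.
- rod: The release rod, loose, 120 g: a blue rubber-coated handle 70 (x) x 20 (y) x 34 (z) mm with a steel rod 8 mm thick that sticks out from its +x end. Origin at the centre of the handle's underside; the rod's axis is 17 mm above it and its end is 100 mm in +x from the origin. Lies with its handle on the mat. Grip the handle across y.
- mat: The dark mat, fixed, 270 (x) x 160 (y) x 4 mm; origin at the centre of its underside. To the left or right of the lift; the red bin is on the other side.
- bin: Red bin of printed parts, fixed, 220 x 140 x 55 mm; origin at the centre of its underside.
- vase: The load: blue printed vase, loose, 50 mm high, 44 mm across, standing on the platform behind the pad; origin at the centre of its foot.
- token: Green disc, loose, 32 mm across, 10 mm high, on the mat; origin at the centre of its underside.
- tyre: Blue ring, loose, 68 mm across, 18 mm high; origin at the centre of its underside.
- scraper: Scraper (spatula), loose, 180 mm long, lies along its x.
- driver: Screwdriver, loose, 170 mm long, lies along its x.
- knobpart: Grey printed knob, loose, 48 mm across, 34 mm high; origin at the centre of its underside.
Things that resemble listed ones, but are neither listed nor needed, are in the scene too. Of the things that look like the rod, the smallest one is meant. There is more than one size of the vase; the job needs the larger.

How it is judged:
By the outcome, as a careful person would: the job done as asked, in the order asked, and still so for the second after the job is handed in, with the robot touching nothing.
It also fails if it takes over 72 s, if anything falls off the work surface, if the arm or the gripper's body presses on something with over 40 N, if the wrist force passes 120 N, or if a joint passes its speed limit or range.

ROBOT

A 6-joint arm with a two-finger parallel gripper is mounted at the origin on the work surface. World frame = base frame: x ahead of the robot, y to its left, z up, the work surface at z = 0. Lengths are in m, angles in rad, forces in N, time in s.
With the tool pointing down it reaches from about 0.375 to 0.925 m from the base axis. Payload 5.7 kg.
Tool frame: the origin (TCP) lies at the very end of the fingers, on their centre line; the grasp point (between the pads) lies manip.hold_point_z behind it (manip.hold_point_z is the distance from the TCP to the grasp point, in m); z points along the fingers, y is the direction in which the jaws open and shut (so a half turn about z gives the same grasp; the last joint's range is limited). The gripper opens to 88 mm and grips with 3 to 60 N. Pads are 20 mm wide; open, the fingers measure 115 mm over their backs; the gripper's body (75 mm by 178 mm) begins 61 mm behind the grasp point.
Start: joints at [-1.371, 0.359, 1.51, -0, 1.272, -0.115], TCP at [0.186, -0.57, 0.223] pointing down, gripper open.
Joint ranges: [-2.97, 2.97], [-1.01, 2.36], [0.21, 2.38], [-0.96, 4.11], [0.2, 2.71], [-2.98, 2.98]. Speed limits (rad/s): [2.39, 2.39, 3.14, 3.14, 3.14, 3.14].

INTERFACE

Orientations are given as a 3x3 rotation matrix whose columns are the frame's x, y, z axes.
In Python, from plant import manip, vision gives the robot as it stands. The module is installed in compiled form; this text tells all that it offers.
- The arm moves only by the tool carry_out, never from a script. Its argument "targets" is a list that holds one entry, the list of rows, each a list of 6 numbers: the shift along the tool's x, y, z in mm, then the turn, a rotation vector about the tool's x, y, z in degrees. A call has 1 to 8 rows; each row is the pose to reach, as a shift and turn from the pose measured when the call began, along the tool's axes at that moment; what a row does not reach only later rows make up. A row lasts 1/8 s, in which the tool goes at most 62.5 mm and 10.7 degrees, less where a joint would pass 70% of its speed; a pose out of reach is approached as far as the arm can. A call with a gripper value outside its range is refused whole. "fingers" is the closure, from -1 (fully open) to 1 (shut), set as the call begins (left out, the last holds). The fingers move at their own pace and stop on an object; the grip force is fixed at half the most. Time passes only in rows, so rows that repeat a pose let the fingers close. It gives the time, the measured TCP pose, the force and the opening at its end, in the units of the state.
- manip.sense(): the state, without advancing time (a new reading comes with each control period).
- vision.snapshot(name): name is "scene" or "side" or "wrist"; returns the picture (420x560x3 uint8, red, green, blue); there is no depth.
- vision.camera_info(name): a dict with "fx", "fy", "cx", "cy" (pixels), "R" (3x3) and "t" (3): a world point X has camera coordinates R X + t. Camera axes: x right, y down, z forward; pixel columns grow to the right and rows downward; lengths in m; the calibration is good to about 2 mm. A picture is of the moment at which its call begins: read the wrist's pose just before it. camera_info takes no time and is no camera call; for the wrist camera it gives the pose at the moment of the call.
- manip.finish_job(): hands the job in, once; it reports no verdict.
The state is a dict: "t": time; "joints": joint angles; "dq": joint speeds; "joint_torque": joint torques, N m; "eef_pos": TCP position; "eef_rot": TCP orientation; "contact_force": force on the tool from outside, world axes, zero at the start; "torque": the same for the moment, N m; "gripper_width": finger opening in m.
Only numpy, scipy, OpenCV 4.12 (cv2) and the standard library are available. Lean on these libraries where they do the work, as an engineer would, in place of code of your own. Each camera call takes 0.05 s, during which the arm holds its last target. There are 200 camera calls.

## Working session

There is one attempt and no reset: what is moved stays moved. The work goes in short steps, Python scripts to look and compute and a tool call to move; the robot and the scene stay as the last step left them, time stands still between calls to the robot, and variables do not carry over. Pictures are saved under pics/ and viewed, about 8 in all and at most 12, crops included, and the job is handed in when it is done.

Besides the shell and the picture viewer there is one more tool, called after "Call:" by a JSON object that holds its "method" and its "body". carry_out: Moves the arm, as the interface text tells. Its arguments: {"type":"object","properties":{"targets":{"type":"array"},"fingers":{"type":"number"}},"required":["targets"]}

```bash
mkdir -p pics; python3 - <<'E'
from plant import manip, vision
import cv2,numpy as np
for n in("scene","side"):
    cv2.imwrite(f"pics/{n}0.png",vision.snapshot(n)[:,:,::-1])
    c=vision.camera_info(n);print(n,c)
s=manip.sense();print(s,manip.hold_point_z)
a=cv2.imread("pics/scene0.png");b=cv2.imread("pics/side0.png")
E
```

```text
scene {'fx': 393.31123368504365, 'fy': 393.31123368504365, 'cx': 278.40884375993795, 'cy': 211.68447332244875, 'R': array([[ 0.79945915,  0.60047573, -0.01714517],
       [ 0.3977202 , -0.55047368, -0.73402818],
       [-0.45020408,  0.58000656, -0.67890255]]), 't': array([-0.43117098, -0.07334449,  1.38714565])}
side {'fx': 388.45238601091705, 'fy': 388.45238601091705, 'cx': 283.9925506723019, 'cy': 208.35429083571287, 'R': array([[-0.75007695, -0.66134022,  0.00369878],
       [-0.43703507,  0.49146206, -0.75330299],
       [ 0.49637176, -0.56665171, -0.65766323]]), 't': array([0.40837939, 0.28743788, 1.17045053])}
{'t': 0.1, 'joints': array([-1.37112515e+00,  3.59493201e-01,  1.51132477e+00, -2.22262716e-05,
        1.27251025e+00, -1.15111642e-01]), 'dq': array([-6.39495252e-05, -1.99403200e-03,  3.84374912e-04, -1.78996384e-03,
       -3.15787945e-03, -6.28829629e-04]), 'joint_torque': array([ 7.20518165e-04, -5.16355813e+01, -2.71404612e+01,  6.75903051e-02,
        2.75272335e-02, -3.46351453e-05]), 'eef_pos': array([ 0.18561789, -0.56990061,  0.22185759]), 'eef_rot': array([[ 9.50861646e-01,  3.09615885e-01, -3.65066590e-04],
       [ 3.09616049e-01, -9.50860149e-01,  1.69686714e-03],
       [ 1.78249747e-04, -1.72651635e-03, -9.99998494e-01]]), 'contact_force': array([0.07094176, 0.22410974, 0.23248193]), 'torque': array([ 0.00745739,  0.02293422, -0.0094273 ]), 'gripper_width': 0.0877366790155626} 0.0187
```

View pics/scene0.png

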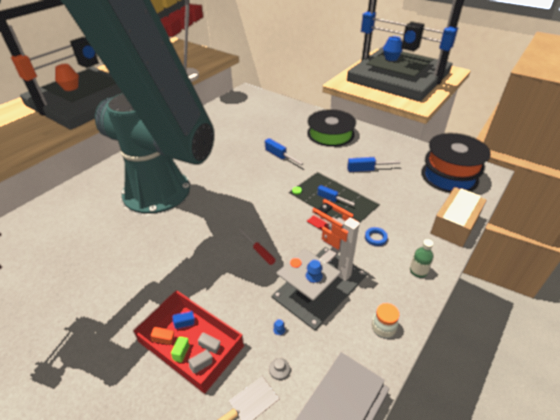

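View pics/side0.png

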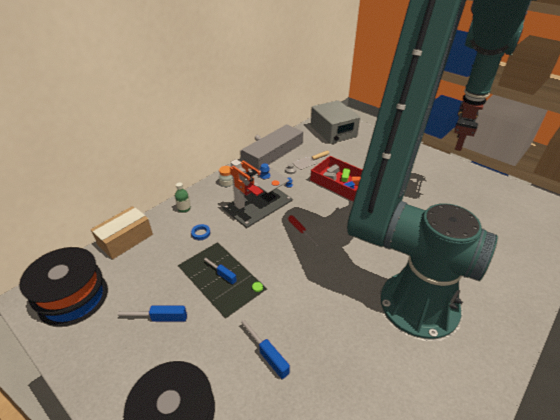

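The scene picture shows the mat with the smallest rod on the left (+y) side of the lift: rod handle about (328,193), lift pawl about (325,225), pad (296,263), vase (314,268). In the side picture the rod is at about (225,272) and the lift at about (250,195). I'll take rough positions from these, then look with the wrist camera.

```bash
cat > h.py <<'E'
from plant import manip, vision
import cv2,numpy as np
def ray(ci,px):
    d=ci["R"].T@np.array([(px[0]-ci["cx"])/ci["fx"],(px[1]-ci["cy"])/ci["fy"],1.]); return -ci["R"].T@ci["t"],d/np.linalg.norm(d)
def onz(ci,px,z):
    o,d=ray(ci,px); return o+d*(z-o[2])/d[2]
def tri(obs):
    A=np.zeros((3,3));b=np.zeros(3);r=[]
    for ci,p in obs:
        o,d=ray(ci,p);P=np.eye(3)-np.outer(d,d);A+=P;b+=P@o
    X=np.linalg.solve(A,b)
    for ci,p in obs:
        o,d=ray(ci,p);r.append(np.linalg.norm((np.eye(3)-np.outer(d,d))@(X-o)))
    return X,max(r)
def proj(ci,X):
    c=ci["R"]@X+ci["t"]; return np.array([ci["fx"]*c[0]/c[2]+ci["cx"],ci["fy"]*c[1]/c[2]+ci["cy"]])
def totool(s,X):  # world point -> shift in tool axes, mm
    return 1000*s["eef_rot"].T@(np.asarray(X)-s["eef_pos"])
E
python3 - <<'E'
from h import *
np.set_printoptions(precision=4,suppress=True)
a=vision.camera_info("scene");b=vision.camera_info("side")
for n,p,q in [("rodhandle",(328,193),(227,274)),("rodtip",(354,205),(207,261)),("token",(297,190),(258,287)),("pad",(296,263),(277,184)),("vase",(314,268),(265,172))]:
    print(n,*tri([(a,p),(b,q)]))
for n,p in [("m1",(324,173)),("m2",(379,205)),("m3",(290,190))]: print(n,onz(a,p,.004))
for n,p in [("m1",(178,265)),("m2",(217,243)),("m3",(267,287)),("m4",(225,315))]: print(n,onz(b,p,.004))
for n,p in [("b1",(273,298)),("b2",(316,327)),("b4",(368,272))]: print(n,onz(a,p,.012))
for n,p in [("b1",(220,207)),("b2",(253,222)),("b4",(293,199))]: print(n,onz(b,p,.012))
E
```

```text
rodhandle [0.5068 0.319  0.0208] 0.0025401147073940604
rodtip [0.6032 0.3227 0.0135] 0.004113046434158989
token [0.4045 0.2838 0.0085] 0.0020375039344644307
pad [ 0.6313 -0.052   0.1022] 0.004352010897570483
vase [ 0.6898 -0.0544  0.1275] 0.0012519237867258453
m1 [0.4272 0.4274 0.004 ]
m2 [0.6684 0.3847 0.004 ]
m3 [0.383  0.2756 0.004 ]
m1 [0.6643 0.3906 0.004 ]
m2 [0.6442 0.2394 0.004 ]
m3 [0.3844 0.2617 0.004 ]
m4 [0.4069 0.4164 0.004 ]
b1 [ 0.6117 -0.1196  0.012 ]
b2 [ 0.749  -0.1245  0.012 ]
b4 [0.7722 0.1045 0.012 ]
b1 [0.773  0.1104 0.012 ]
b2 [0.6197 0.0862 0.012 ]
b4 [ 0.5956 -0.1113  0.012 ]
```

Call:
{"method": "carry_out", "body": {"targets": [[[25, -30, -40, 0, 0, 1], [60, -74, -80, 0, 0, 2], [95, -118, -115, 0, 0, 3], [130, -162, -145, 0, 0, 4], [165, -206, -165, 0, 0, 5], [200, -248, -180, 0, 0, 7], [232, -288, -190, 0, 0, 8], [259, -320, -198, 0, 0, 9]]]}}

```text
t: 1.1
eef_pos: [0.333, -0.1837, 0.4209]
eef_rot: [[0.988, 0.157, 0.0], [0.157, -0.988, 0.001], [0.001, -0.001, -1.0]]
contact_force: [0.8, -0.6, 0.0]
gripper_width: 0.0877
```

```bash
python3 - <<'E'
from h import *
s=manip.sense();print(s["eef_pos"],s["eef_rot"],totool(s,[.48,.2,.42]),s["joints"])
E
```

```text
[ 0.33304899 -0.18366168  0.42092172] [[ 9.87567589e-01  1.57194711e-01  2.82756800e-04]
 [ 1.57194134e-01 -9.87566618e-01  1.47594278e-03]
 [ 5.11251575e-04 -1.41314554e-03 -9.99998871e-01]] [ 205.43295001 -355.79024668    1.52953794] [-6.87468821e-01 -1.11355041e-01  1.58938065e+00  1.32591251e-03
  1.66428505e+00  7.25601609e-01]
```

Call:
{"method": "carry_out", "body": {"targets": [[[35, -40, 0, 0, 0, 2], [75, -85, 0, 0, 0, 4], [115, -130, 0, 0, 0, 6], [145, -165, 0, 0, 0, 9], [145, -165, 0, 0, 0, 9]]]}}

```text
t: 1.72
eef_pos: [0.451, 0.0045, 0.4206]
eef_rot: [[1.0, 0.005, -0.001], [0.005, -1.0, 0.002], [-0.001, -0.002, -1.0]]
contact_force: [-0.5, -0.8, 0.3]
gripper_width: 0.0876
```

```bash
python3 - <<'E'
from h import *
import pickle
s=manip.sense();ci=vision.camera_info("wrist");im=vision.snapshot("wrist")
pickle.dump((ci,im,s),open("w1.pkl","wb"))
cv2.imwrite("pics/w1.png",im[:,:,::-1]);print(s["eef_pos"],-ci["R"].T@ci["t"],ci["R"],ci["fx"])
E
```

```text
[0.45101159 0.00451092 0.42056133] [0.5173267  0.00522733 0.58237682] [[ 0.00406887 -0.99998403 -0.00392219]
 [-0.96816477 -0.004921    0.25026539]
 [-0.2502807   0.00277903 -0.96816933]] 296.5232828037938
```

View pics/w1.png

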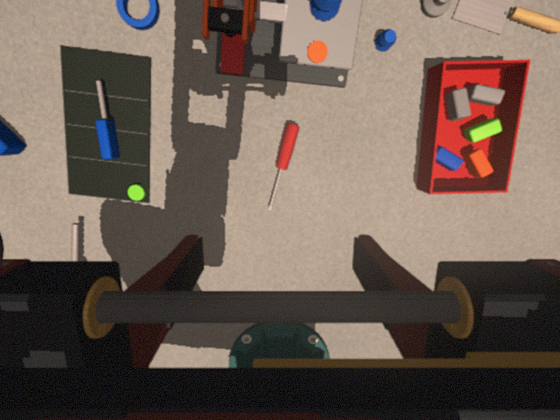

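The wrist picture shows the rod on the mat (tip (100,82), handle (104,120)–(112,160)), the tail of the pawl ending at (232,75), the pad at (317,51), the token at (136,192), and a screwdriver lying flat in front of the lift at (285,165). I'll measure these by mask.

```bash
python3 - <<'E'
from h import *
import pickle
np.set_printoptions(precision=4,suppress=True)
ci,im,s=pickle.load(open("w1.pkl","rb"))
h=cv2.cvtColor(im,cv2.COLOR_RGB2HSV)
def mask(box,lo,hi):
    m=np.zeros(h.shape[:2],np.uint8);x0,y0,x1,y1=box
    m[y0:y1,x0:x1]=cv2.inRange(h,lo,hi)[y0:y1,x0:x1];return m
def big(m):
    return max(cv2.findContours(m,0,2)[0],key=cv2.contourArea)
def rect(n,c,z):
    q=np.float32([onz(ci,p[0],z)[:2]*1000 for p in c]);r=cv2.minAreaRect(q);print(n,r,'px area',cv2.contourArea(c));return r
rect("handle",big(mask((60,100,150,185),(100,120,40),(125,255,255))),.038)
rect("matmask",big(mask((50,30,165,210),(0,0,0),(179,255,62))),.004)
g=cv2.cvtColor(im,cv2.COLOR_RGB2GRAY)
m=np.zeros_like(g);m[72:120,88:112]=(g[72:120,88:112]>95)*255
m=cv2.morphologyEx(m,cv2.MORPH_OPEN,np.ones((5,5)))
rect("steel",big(m),.021)
rect("pad",big(mask((300,35,335,70),(3,150,150),(18,255,255))),.109)
c=big(mask((212,35,252,85),(0,120,50),(8,255,255)))
print(cv2.boundingRect(c)); print(rect("tail",c,.1535))
rect("vase",big(mask((300,0,350,25),(100,120,40),(125,255,255))),.155)
rect("token",big(mask((120,175,155,205),(40,100,80),(75,255,255))),.014)
# platform edges right/front
for n,p,z in [("plat front R",(347,70),.105),("plat front L",(280,63),.105),("base front R",(346,86),.012),("base frontL",(218,73),.012)]: print(n,onz(ci,p,z))
cv2.imwrite("pics/w1c.png",cv2.resize(im[0:110,190:390,::-1],None,fx=4,fy=4,interpolation=cv2.INTER_CUBIC))
E
```

```text
handle ((504.8379821777344, 312.79632568359375), (70.07952880859375, 34.601200103759766), 2.2650890350341797) px area 703.5
matmask ((523.7772827148438, 329.43609619140625), (157.36087036132812, 266.21600341796875), 83.18443298339844) px area 8932.0
steel ((582.7368774414062, 324.3070068359375), (6.684944152832031, 8.140798568725586), 0.20558543503284454) px area 16.0
pad ((631.3322143554688, -49.85663986206055), (27.626216888427734, 27.585575103759766), 0.1856468915939331) px area 309.0
(220, 35, 29, 40)
tail ((617.3759765625, 65.35519409179688), (34.46927261352539, 48.328548431396484), 84.73976135253906) px area 854.0
((617.3759765625, 65.35519409179688), (34.46927261352539, 48.328548431396484), 84.73976135253906)
vase ((668.05712890625, -52.51922607421875), (22.310121536254883, 36.52836990356445), 0.1481519192457199) px area 454.5
token ((403.88433837890625, 284.4444580078125), (31.81399154663086, 35.52708053588867), 0.28382647037506104) px area 228.5
plat front R [ 0.6077 -0.0951  0.105 ]
plat front L [0.6168 0.0043 0.105 ]
base front R [ 0.5988 -0.1145  0.012 ]
base frontL [0.6196 0.1141 0.012 ]
```

View pics/w1c.png

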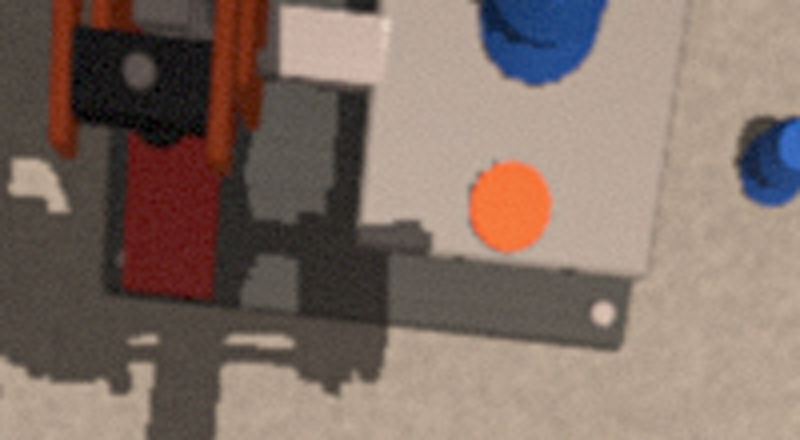

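The crop shows the tail's front edge from (123,290) to (212,298), the pad at (511,206), and the vase front just behind it. The lift yaw is about -5°. Next a closer look at the rod.

Call:
{"method": "carry_out", "body": {"targets": [[[0, -50, 27, 0, 0, 0], [0, -105, 54, 0, 0, 0], [0, -155, 80, 0, 0, 0], [0, -205, 108, 0, 0, 0], [0, -255, 134, 0, 0, 0], [0, -307, 160, 0, 0, 0], [0, -307, 160, 0, 0, 0]]]}}

```text
t: 2.65
eef_pos: [0.4474, 0.3106, 0.2587]
eef_rot: [[1.0, 0.007, -0.005], [0.007, -1.0, -0.0], [-0.005, 0.0, -1.0]]
contact_force: [-0.5, -0.2, -0.8]
gripper_width: 0.0881
```

```bash
python3 - <<'E'
from h import *
import pickle
s=manip.sense();ci=vision.camera_info("wrist");im=vision.snapshot("wrist")
pickle.dump((ci,im,s),open("w2.pkl","wb"))
cv2.imwrite("pics/w2.png",im[:,:,::-1])
ci1=pickle.load(open("w1.pkl","rb"))[0]
L,R=onz(ci1,(220.75,72.5),.1465),onz(ci1,(243,74.5),.1465);print("tail end",L,R,(L+R)/2, R-L)
E
```

```text
tail end [0.59611431 0.08469125 0.1465    ] [0.59370711 0.05453942 0.1465    ] [0.59491071 0.06961534 0.1465    ] [-0.00240721 -0.03015184  0.        ]
```

View pics/w2.png

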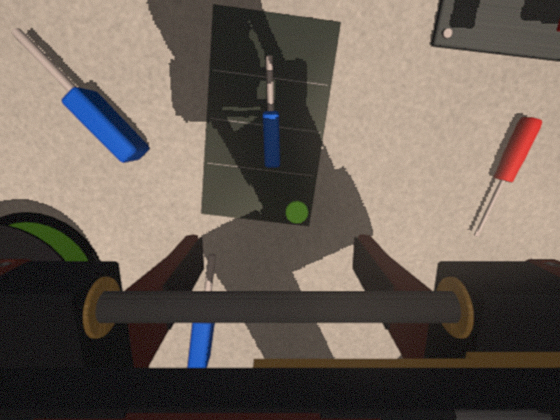

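The picture shows the rod handle at (263–280, 114–167), its steel end at (268,56), and the token at (297,212), clear of the handle.

```bash
python3 - <<'E'
from h import *
import pickle
np.set_printoptions(precision=4,suppress=True)
ci,im,s=pickle.load(open("w2.pkl","rb"))
h=cv2.cvtColor(im,cv2.COLOR_RGB2HSV)
m=np.zeros(h.shape[:2],np.uint8);m[100:185,245:295]=cv2.inRange(h,(100,110,30),(125,255,255))[100:185,245:295]
c=max(cv2.findContours(m,0,2)[0],key=cv2.contourArea)
q=np.float32([onz(ci,p[0],.038)[:2]*1000 for p in c]);print(cv2.minAreaRect(q),cv2.minAreaRect(c))
for r in range(112,170,6): print(r,np.where(m[r])[0][[0,-1]] if m[r].any() else None)
for p in [(268.5,56),(269.5,80),(270.3,105)]: print(onz(ci,p,.021))
print(onz(ci,(271,114),.038),onz(ci,(272,167),.038),onz(ci,(297,212),.014), s["joints"])
cv2.imwrite("pics/w2c.png",cv2.resize(im[40:180,225:325,::-1],None,fx=4,fy=4,interpolation=cv2.INTER_CUBIC))
E
```

```text
((504.27923583984375, 320.5423583984375), (68.81796264648438, 20.815692901611328), 2.1462996006011963) ((271.0424499511719, 138.97640991210938), (56.42495346069336, 16.3323974609375), 87.51044464111328)
112 [263 277]
118 [263 278]
124 [263 278]
130 [263 278]
136 [263 278]
142 [263 278]
148 [264 279]
154 [264 279]
160 [264 279]
166 [265 279]
[0.6036 0.3242 0.021 ]
[0.5764 0.323  0.021 ]
[0.5468 0.3221 0.021 ]
[0.535  0.3208 0.038 ] [0.47   0.3195 0.038 ] [0.4038 0.2844 0.014 ] [0.4786 0.2499 1.5775 0.0021 1.3191 2.0419]
```

View pics/w2c.png

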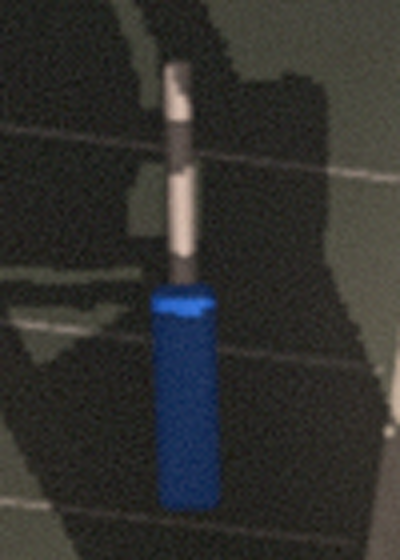

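Call:
{"method": "carry_out", "body": {"targets": [[[40, -5, 50, 0, 0.3, -1.7], [80, -10, 100, 0, 0.3, -1.7], [80, -10, 150, 0, 0.3, -1.7], [80, -10, 195, 0, 0.3, -1.7], [80, -10, 225, 0, 0.3, -1.7], [80, -10, 240, 0, 0.3, -1.7], [80, -10, 240, 0, 0.3, -1.7]]]}}

```text
t: 3.58
eef_pos: [0.5276, 0.3182, 0.0198]
eef_rot: [[0.999, 0.034, 0.001], [0.034, -0.999, -0.001], [0.001, 0.001, -1.0]]
contact_force: [0.2, 0.5, 0.6]
gripper_width: 0.0878
```

Call:
{"method": "carry_out", "body": {"targets": [[[-1, -3, 8, 0, 0, 0], [-1, -3, 12.5, 0, 0, 0], [-1, -3, 12.5, 0, 0, 0]]]}}

```text
t: 3.95
eef_pos: [0.5265, 0.3212, 0.0076]
eef_rot: [[0.999, 0.035, 0.001], [0.035, -0.999, -0.001], [0.001, 0.001, -1.0]]
contact_force: [-0.2, -1.0, 0.3]
gripper_width: 0.0875
```

Call:
{"method": "carry_out", "body": {"targets": [[[0, 0, 0, 0, 0, 0], [0, 0, 0, 0, 0, 0], [0, 0, 0, 0, 0, 0], [0, 0, 0, 0, 0, 0], [0, 0, 0, 0, 0, 0], [0, 0, 0, 0, 0, 0]]], "fingers": 1}}

```text
t: 4.7
eef_pos: [0.5265, 0.3212, 0.0075]
eef_rot: [[0.999, 0.035, 0.001], [0.035, -0.999, -0.001], [0.001, 0.001, -1.0]]
contact_force: [0.1, -0.1, -0.1]
gripper_width: 0.0311
```

Call:
{"method": "carry_out", "body": {"targets": [[[0, 0, 0, 0, 0, 0], [0, 0, 0, 0, 0, 0], [0, 0, 0, 0, 0, 0], [0, 0, 0, 0, 0, 0]]]}}

```text
t: 5.2
eef_pos: [0.5265, 0.3211, 0.0075]
eef_rot: [[0.999, 0.035, 0.001], [0.035, -0.999, -0.001], [0.001, 0.001, -1.0]]
contact_force: [-0.3, -1.7, 0.6]
gripper_width: 0.02
```

Call:
{"method": "carry_out", "body": {"targets": [[[0, 0, -30, 0, 0, 0], [-8, 10, -70, 0, 0, 1], [-18, 55, -105, 0, 0, 2], [-27, 105, -116, 0, 0, 4], [-35, 155, -116, 0, 0, 5], [-41, 205, -116, 0, 0, 6], [-44, 241, -116, 0, 0, 7], [-44, 241, -116, 0, 0, 7]]]}}

```text
t: 6.2
eef_pos: [0.4903, 0.077, 0.1238]
eef_rot: [[0.996, -0.091, 0.001], [-0.091, -0.996, -0.001], [0.001, 0.001, -1.0]]
contact_force: [0.1, 0.3, -0.8]
gripper_width: 0.02
```

```bash
python3 - <<'E'
from h import *
import pickle
D={}
for n in("wrist","side","scene"):
    D[n]=(vision.camera_info(n),vision.snapshot(n))
pickle.dump(D,open("w3.pkl","wb"))
w=cv2.resize(D["wrist"][1][60:270,170:400],None,fx=1.7,fy=1.7,interpolation=2)
sd=cv2.resize(D["side"][1][150:240,215:310],None,fx=4.2,fy=4.2,interpolation=2)
o=np.zeros((390,800,3),np.uint8);o[:w.shape[0],:w.shape[1]]=w[:390,:400];o[:sd.shape[0],400:400+sd.shape[1]]=sd[:390,:400]
cv2.imwrite("pics/w3.png",o[:,:,::-1])
print(manip.sense()["contact_force"])
E
```

```text
[0.62100032 0.63395711 0.38869603]
```

View pics/w3.png

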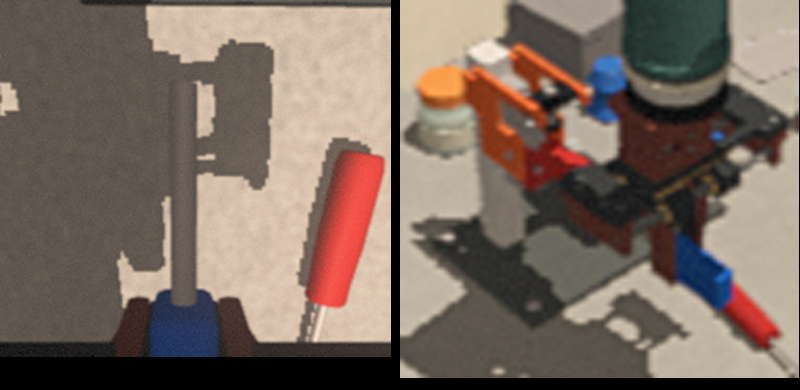

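Rod gripped straight. Its tip is at wrist pixel about (278,108). The tail is above this crop, so I check whether it shows in the full wrist image.

```bash
python3 - <<'E'
from h import *
import pickle
np.set_printoptions(precision=4,suppress=True)
D=pickle.load(open("w3.pkl","rb"));ci,im=D["wrist"]
print("tip seen",onz(ci,(277.6,108),.1413), "expect",np.array([.4903,.077,0])+78e-3*np.array([.996,-.091,0]))
print("tail end expect px",proj(ci,np.array([.5945,.0695,.1465])))
cv2.imwrite("pics/w4.png",cv2.resize(im[0:130,180:380,::-1],None,fx=4,fy=4,interpolation=2))
E
```

```text
tip seen [0.5674 0.0709 0.1413] expect [0.568  0.0699 0.    ]
tail end expect px [274.8649  39.3004]
```

View pics/w4.png

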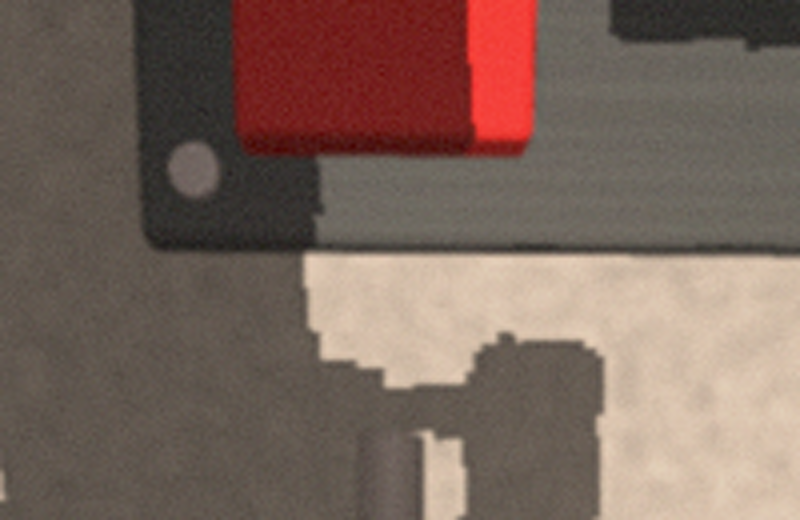

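The tail's lower edge is centred at wrist pixel (276,38.5), against (275,39) expected, and the yaw is aligned. I insert the rod now.

Call:
{"method": "carry_out", "body": {"targets": [[[15, 0, 0, 0, 0, 0], [30, 0, 0, 0, 0, 0], [45, 0, 0, 0, 0, 0], [55, 0, 0, 0, 0, 0], [55, 0, 0, 0, 0, 0], [55, 0, 0, 0, 0, 0]]]}}

```text
t: 7.1
eef_pos: [0.545, 0.0747, 0.1236]
eef_rot: [[0.996, -0.087, 0.0], [-0.087, -0.996, -0.001], [0.0, 0.001, -1.0]]
contact_force: [-0.1, 0.3, -1.4]
gripper_width: 0.0199
```

Call:
{"method": "carry_out", "body": {"targets": [[[0, 0, -2, 0, 0, 0], [0, 0, -4, 0, 0, 0], [0, 0, -6, 0, 0, 0], [0, 0, -8, 0, 0, 0], [0, 0, -8, 0, 0, 0]]]}}

```text
t: 7.72
eef_pos: [0.5446, 0.0747, 0.1316]
eef_rot: [[0.996, -0.087, -0.0], [-0.087, -0.996, -0.001], [-0.0, 0.001, -1.0]]
contact_force: [-0.1, -0.4, -1.9]
gripper_width: 0.0197
```

Call:
{"method": "carry_out", "body": {"targets": [[[0, 0, -2, 0, 0, 0], [0, 0, -4, 0, 0, 0], [0, 0, -6, 0, 0, 0], [0, 0, -8, 0, 0, 0], [0, 0, -10, 0, 0, 0], [0, 0, -10, 0, 0, 0]]]}}

```text
t: 8.48
eef_pos: [0.5446, 0.0747, 0.1418]
eef_rot: [[0.996, -0.087, -0.0], [-0.087, -0.996, -0.001], [-0.0, 0.001, -1.0]]
contact_force: [-0.3, -0.7, -2.1]
gripper_width: 0.0199
```

Call:
{"method": "carry_out", "body": {"targets": [[[0, 0, -2, 0, 0, 0], [0, 0, -4, 0, 0, 0], [0, 0, -6, 0, 0, 0], [0, 0, -8, 0, 0, 0], [0, 0, -8, 0, 0, 0]]]}}

```text
t: 9.1
eef_pos: [0.5445, 0.0747, 0.1501]
eef_rot: [[0.996, -0.087, -0.0], [-0.087, -0.996, -0.001], [-0.0, 0.001, -1.0]]
contact_force: [-0.5, 0.9, -2.9]
gripper_width: 0.0198
```

Call:
{"method": "carry_out", "body": {"targets": [[[0, 0, -2, 0, 0, 0], [0, 0, -4, 0, 0, 0], [0, 0, -5, 0, 0, 0], [0, 0, -5, 0, 0, 0]]]}}

```text
t: 9.6
eef_pos: [0.5445, 0.0748, 0.1552]
eef_rot: [[0.996, -0.087, -0.0], [-0.087, -0.996, -0.001], [0.0, 0.001, -1.0]]
contact_force: [-0.9, -0.0, -0.9]
gripper_width: 0.02
```

Call:
{"method": "carry_out", "body": {"targets": [[[0, 0, -1, 0, 0, 0], [0, 0, -2, 0, 0, 0], [0, 0, -3, 0, 0, 0], [0, 0, -3, 0, 0, 0]]]}}

```text
t: 10.1
eef_pos: [0.5445, 0.0747, 0.1583]
eef_rot: [[0.996, -0.087, -0.0], [-0.087, -0.996, -0.001], [-0.0, 0.001, -1.0]]
contact_force: [-0.7, 0.5, -2.7]
gripper_width: 0.0198
```

```bash
python3 - <<'E'
from h import *
np.set_printoptions(precision=3,suppress=True)
w=vision.snapshot("wrist");f=[]
for n in("side","scene"):
    im=vision.snapshot(n);f.append(manip.sense()["contact_force"]);
    if n=="side": sd=im
print(np.array(f),manip.sense()["torque"])
a=cv2.resize(w[0:270,180:380],(400,540),interpolation=2);b=cv2.resize(sd[140:240,215:315],(400,400),interpolation=2)
o=np.zeros((540,800,3),np.uint8);o[:,:400]=a;o[:400,400:]=b;cv2.imwrite("pics/w5.png",o[:,:,::-1])
E
```

```text
[[-1.304 -0.423 -2.13 ]
 [-0.723 -0.22  -2.417]] [ 0.057  0.21  -0.038]
```

View pics/w5.png

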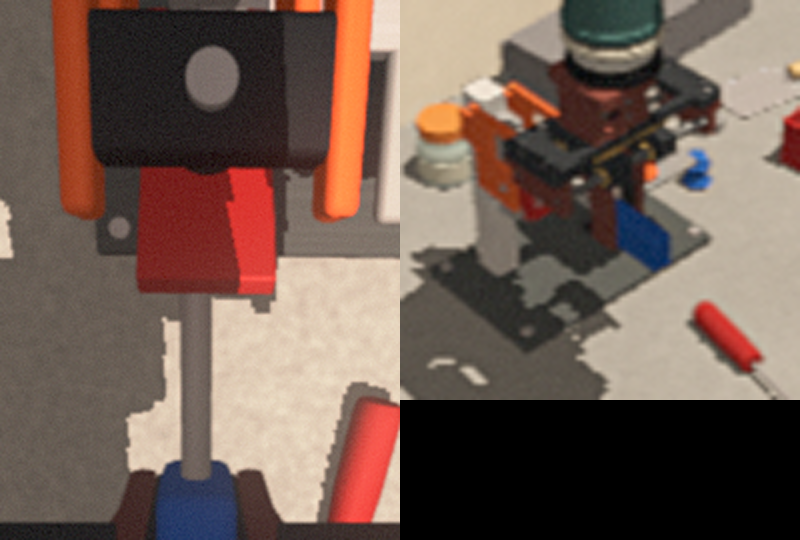

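The tail is up (wrist edge at row 146, about 43 mm of rise at the tail end, θ≈0.6) with the rod straight beneath it. The force is still only the hinge friction, so I continue in small steps until the stop shows.

Call:
{"method": "carry_out", "body": {"targets": [[[0, 0, -1, 0, 0, 0], [0, 0, -2, 0, 0, 0], [0, 0, -3, 0, 0, 0], [0, 0, -3, 0, 0, 0]]]}}

```text
t: 10.75
eef_pos: [0.5445, 0.0748, 0.1614]
eef_rot: [[0.996, -0.087, 0.0], [-0.087, -0.996, -0.001], [0.0, 0.001, -1.0]]
contact_force: [-0.0, 0.0, -1.9]
gripper_width: 0.0201
```

Call:
{"method": "carry_out", "body": {"targets": [[[0, 0, -1, 0, 0, 0], [0, 0, -2, 0, 0, 0], [0, 0, -2, 0, 0, 0]]]}}

```text
t: 11.12
eef_pos: [0.5445, 0.0748, 0.1635]
eef_rot: [[0.996, -0.087, 0.0], [-0.087, -0.996, -0.001], [0.0, 0.001, -1.0]]
contact_force: [-2.0, -0.8, -1.6]
gripper_width: 0.0198
```

Call:
{"method": "carry_out", "body": {"targets": [[[0, 0, -1, 0, 0, 0], [0, 0, -2, 0, 0, 0], [0, 0, -2, 0, 0, 0]]]}}

```text
t: 11.5
eef_pos: [0.5442, 0.0748, 0.1655]
eef_rot: [[0.996, -0.087, -0.0], [-0.087, -0.996, -0.001], [-0.0, 0.001, -1.0]]
contact_force: [-2.0, 0.5, -2.9]
gripper_width: 0.0197
```

Call:
{"method": "carry_out", "body": {"targets": [[[0, 0, -1, 0, 0, 0], [0, 0, -1.5, 0, 0, 0], [0, 0, -1.5, 0, 0, 0]]]}}

```text
t: 11.88
eef_pos: [0.5438, 0.0748, 0.1668]
eef_rot: [[0.996, -0.087, -0.001], [-0.087, -0.996, -0.001], [-0.001, 0.001, -1.0]]
contact_force: [-2.1, 0.2, -4.8]
gripper_width: 0.02
```

Call:
{"method": "carry_out", "body": {"targets": [[[0, 0, -1, 0, 0, 0], [0, 0, -1.5, 0, 0, 0], [0, 0, -1.5, 0, 0, 0]]]}}

```text
t: 12.25
eef_pos: [0.5434, 0.0748, 0.1681]
eef_rot: [[0.996, -0.087, -0.002], [-0.087, -0.996, -0.001], [-0.002, 0.001, -1.0]]
contact_force: [-1.4, -0.6, -5.9]
gripper_width: 0.0194
```

Call:
{"method": "carry_out", "body": {"targets": [[[0, 0, -1, 0, 0, 0], [0, 0, -1.5, 0, 0, 0], [0, 0, -1.5, 0, 0, 0]]]}}

```text
t: 12.62
eef_pos: [0.5429, 0.0748, 0.1694]
eef_rot: [[0.996, -0.087, -0.003], [-0.087, -0.996, -0.001], [-0.003, 0.001, -1.0]]
contact_force: [-2.4, -0.1, -6.6]
gripper_width: 0.0198
```

Call:
{"method": "carry_out", "body": {"targets": [[[0, 0, -1, 0, 0, 0], [0, 0, -1.5, 0, 0, 0], [0, 0, -1.5, 0, 0, 0], [0, 0, -1.5, 0, 0, 0]]]}}

```text
t: 13.12
eef_pos: [0.5426, 0.0749, 0.1708]
eef_rot: [[0.996, -0.087, -0.004], [-0.087, -0.996, -0.001], [-0.004, 0.001, -1.0]]
contact_force: [-2.7, 0.3, -8.9]
gripper_width: 0.0199
```

Firmly against the stop (about 8 N). I back the rod down and out, then check.

Call:
{"method": "carry_out", "body": {"targets": [[[0, 0, 4, 0, 0, 0], [-2, 0, 9, 0, 0, 0], [-12, 0, 12, 0, 0, 0], [-27, 0, 14, 0, 0, 0], [-42, 0, 14, 0, 0, 0], [-56, 0, 14, 0, 0, 0], [-60, 0, 14, 0, 0, 0], [-60, 0, 14, 0, 0, 0]]]}}

```text
t: 14.12
eef_pos: [0.4828, 0.0801, 0.1572]
eef_rot: [[0.996, -0.087, -0.003], [-0.087, -0.996, -0.001], [-0.003, 0.001, -1.0]]
contact_force: [0.6, -0.3, -1.6]
gripper_width: 0.0198
```

```bash
python3 - <<'E'
from h import *
import pickle
D={n:(vision.camera_info(n),vision.snapshot(n)) for n in("wrist","side")};pickle.dump(D,open("w6.pkl","wb"))
a=cv2.resize(D["wrist"][1][0:270,180:380],(400,540),interpolation=2);b=cv2.resize(D["side"][1][140:240,215:315],(400,400),interpolation=2)
o=np.zeros((540,800,3),np.uint8);o[:,:400]=a;o[:400,400:]=b;cv2.imwrite("pics/w6.png",o[:,:,::-1])
E
```

```text
(no output)
```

View pics/w6.png

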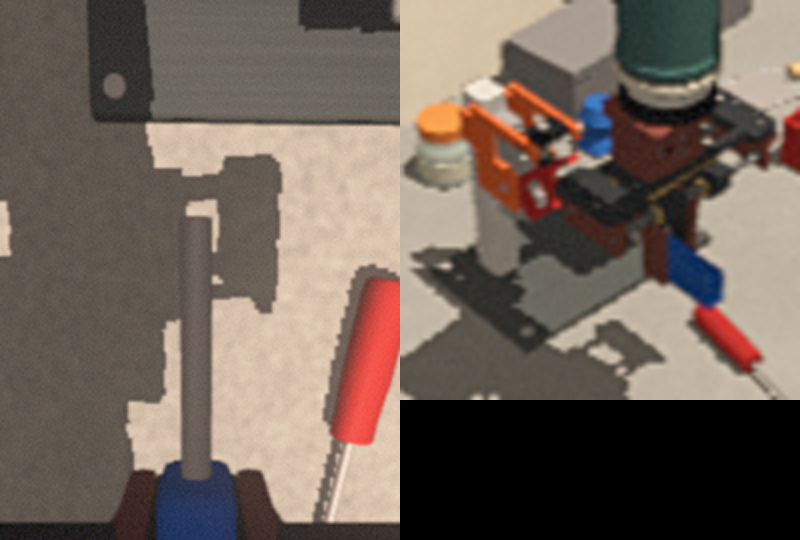

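The steel end sits at wrist pixel (278,108.5), the same as before, so the rod didn't slip in the grip. The raised tail is out of that view, and I'll check it later. Now the rod goes back on the mat.

Call:
{"method": "carry_out", "body": {"targets": [[[-1, -40, 5, 0, 0, -1], [2, -95, 15, 0, 0, -3], [8, -150, 35, 0, 0, -5], [15, -205, 65, 0, 0.1, -7], [23, -244, 95, 0, 0.2, -7], [23, -244, 115, 0, 0.2, -7], [23, -244, 127, 0, 0.2, -7], [23, -244, 127, 0, 0.2, -7]]]}}

```text
t: 15.22
eef_pos: [0.5269, 0.3204, 0.0291]
eef_rot: [[0.999, 0.034, -0.001], [0.034, -0.999, -0.002], [-0.001, 0.002, -1.0]]
contact_force: [0.4, 0.3, -0.4]
gripper_width: 0.0199
```

Call:
{"method": "carry_out", "body": {"targets": [[[0, 0, 8, 0, 0, 0], [0, 0, 15, 0, 0, 0], [0, 0, 19, 0, 0, 0], [0, 0, 21, 0, 0, 0], [0, 0, 21.5, 0, 0, 0], [0, 0, 21.5, 0, 0, 0]]]}}

```text
t: 15.98
eef_pos: [0.527, 0.3204, 0.0077]
eef_rot: [[0.999, 0.034, -0.001], [0.034, -0.999, -0.001], [-0.001, 0.001, -1.0]]
contact_force: [-0.1, -0.7, -0.4]
gripper_width: 0.02
```

Call:
{"method": "carry_out", "body": {"targets": [[[0, 0, 0, 0, 0, 0], [0, 0, 0, 0, 0, 0], [0, 0, 0, 0, 0, 0], [0, 0, 0, 0, 0, 0], [0, 0, 0, 0, 0, 0], [0, 0, 0, 0, 0, 0], [0, 0, 0, 0, 0, 0], [0, 0, 0, 0, 0, 0]]], "fingers": -1}}

```text
t: 16.98
eef_pos: [0.527, 0.3204, 0.0077]
eef_rot: [[0.999, 0.034, -0.001], [0.034, -0.999, -0.001], [-0.001, 0.001, -1.0]]
contact_force: [-0.5, 0.0, 0.5]
gripper_width: 0.0876
```

Call:
{"method": "carry_out", "body": {"targets": [[[0, 0, -40, 0, 0, 0], [0, 0, -95, 0, 0, 0], [-15, 15, -150, 0, 0, 0], [-30, 40, -205, 0, 0, 0], [-40, 60, -250, 0, 0, 0], [-40, 60, -280, 0, 0, 0], [-40, 60, -280, 0, 0, 0]]]}}

```text
t: 17.85
eef_pos: [0.4908, 0.2599, 0.2906]
eef_rot: [[0.999, 0.034, 0.005], [0.034, -0.999, 0.001], [0.005, -0.001, -1.0]]
contact_force: [-0.4, -0.3, 0.2]
gripper_width: 0.0877
```

```bash
python3 - <<'E'
from h import *
np.set_printoptions(precision=4,suppress=True)
s=manip.sense();print(s["eef_pos"],s["joints"])
ci=vision.camera_info("wrist");im=vision.snapshot("wrist");sc=vision.snapshot("scene")
h=cv2.cvtColor(im,cv2.COLOR_RGB2HSV);m=cv2.inRange(h,(100,110,30),(125,255,255))
for c in cv2.findContours(m,0,2)[0]:
    if cv2.contourArea(c)>300:
        q=np.float32([onz(ci,p[0],.038)[:2]*1000 for p in c]);r=cv2.minAreaRect(q)
        print(r)
a=cv2.resize(im,(400,300),interpolation=3);b=cv2.resize(sc[175:335,260:390],(390,480),interpolation=2)
o=np.zeros((480,800,3),np.uint8);o[:300,:400]=a;o[:,400:790]=b;cv2.imwrite("pics/w7.png",o[:,:,::-1])
E
```

```text
[0.4908 0.2599 0.2906] [ 0.3634  0.2363  1.5161 -0.0011  1.3844  1.9005]
((215.79415893554688, 425.3419189453125), (34.411155700683594, 94.01342010498047), 80.50537872314453)
((506.20513916015625, 319.1838684082031), (68.2535400390625, 22.694541931152344), 2.0404303073883057)
((522.7826538085938, 524.7556762695312), (108.44878387451172, 45.749961853027344), 41.9813232421875)
((698.8613891601562, 246.5375518798828), (35.11188888549805, 62.69282913208008), 1.8147459030151367)
```

View pics/w7.png

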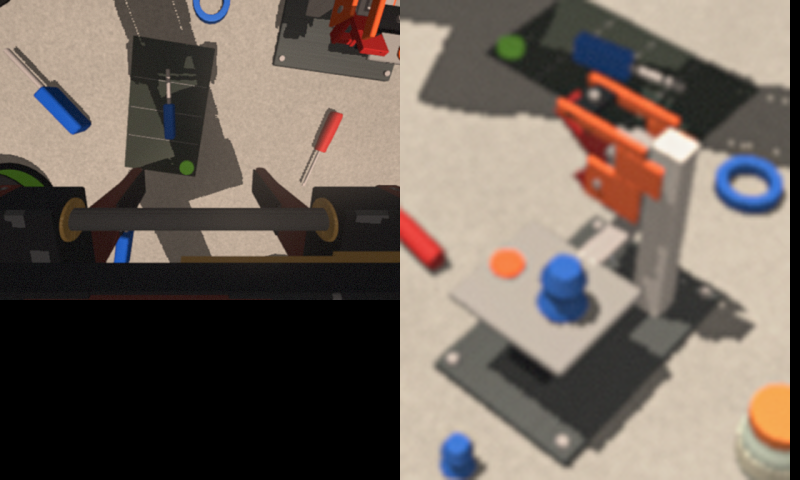

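The rod is back on the mat at (506,319) mm with yaw 2°, right way up, and the pawl stays raised. I move to the pad with the fingers shut and the hand turned, so that its body stays away from the pawl.

Call:
{"method": "carry_out", "body": {"targets": [[[0, 35, 0, 0, 0, 7], [-1, 75, 0, 0, 0, 16], [-1, 115, 0, 0, 0, 25], [-2, 155, 0, 0, 0, 35], [-2, 195, 0, 0, 0, 45], [-2, 235, 0, 0, 0, 55], [-2, 275, 0, 0, 0, 65], [-2, 310, 0, 0, 0, 74]]], "fingers": 1}}

```text
t: 18.95
eef_pos: [0.4965, -0.0515, 0.2854]
eef_rot: [[0.303, -0.953, -0.005], [-0.953, -0.303, -0.001], [-0.001, 0.005, -1.0]]
contact_force: [1.2, -0.3, -0.6]
gripper_width: 0.011
```

```bash
python3 - <<'E'
from h import *
np.set_printoptions(precision=4,suppress=True)
s=manip.sense();print(s["eef_pos"],s["joints"],s["eef_rot"],totool(s,[.6275,-.0495,.14]))
E
```

```text
[ 0.4965 -0.0515  0.2854] [-0.2403  0.1595  1.6287 -0.0019  1.358   2.5937] [[ 0.3032 -0.9529 -0.0049]
 [-0.9529 -0.3032 -0.0007]
 [-0.0008  0.0049 -1.    ]] [  37.935  -126.1593  144.7532]
```

Call:
{"method": "carry_out", "body": {"targets": [[[10, -32, 15, 0, 0, 0], [22, -74, 35, 0, 0, 0], [33, -110, 70, 0, 0, 0], [38, -126, 105, 0, 0, 0], [38, -126, 130, 0, 0, 0], [38, -126, 145, 0, 0, 0], [38, -126, 145, 0, 0, 0]]]}}

```text
t: 19.82
eef_pos: [0.6256, -0.0492, 0.1376]
eef_rot: [[0.303, -0.953, -0.009], [-0.953, -0.303, 0.0], [-0.003, 0.009, -1.0]]
contact_force: [-1.4, -0.0, -0.0]
gripper_width: 0.0003
```

Call:
{"method": "carry_out", "body": {"targets": [[[0, 0, 10, 0, 0, 0], [0, 0, 20, 0, 0, 0], [0, 0, 26, 0, 0, 0], [0, 0, 26, 0, 0, 0]]]}}

```text
t: 20.32
eef_pos: [0.6251, -0.0492, 0.1113]
eef_rot: [[0.303, -0.953, -0.01], [-0.953, -0.303, 0.0], [-0.003, 0.009, -1.0]]
contact_force: [0.7, 0.0, 0.0]
gripper_width: 0.0006
```

```bash
python3 - <<'E'
from h import *
f=[]
for i in range(2):
    sc=vision.snapshot(("scene","side")[i]);f.append(manip.sense()["contact_force"])
    if i==0:a=sc
print(np.round(f,2),manip.sense()["eef_pos"])
o=np.zeros((500,800,3),np.uint8);b=cv2.resize(a[185:335,260:380],(400,500),interpolation=2);c=cv2.resize(sc[120:245,215:315],(400,500),interpolation=2)
o[:,:400]=b;o[:,400:]=c;cv2.imwrite("pics/w8.png",o[:,:,::-1])
E
```

```text
[[-0.54 -0.83  0.31]
 [-0.28 -0.24 -0.25]] [ 0.62564154 -0.04925975  0.11187197]
```

Call:
{"method": "carry_out", "body": {"targets": [[[0, -2, 2, 0, 0, 0], [0, -2, 4, 0, 0, 0], [0, -2, 7, 0, 0, 0], [0, -2, 10, 0, 0, 0], [0, -2, 13, 0, 0, 0], [0, -2, 13, 0, 0, 0]]]}}

```text
t: 21.18
eef_pos: [0.6273, -0.0487, 0.0985]
eef_rot: [[0.303, -0.953, -0.009], [-0.953, -0.303, -0.0], [-0.003, 0.009, -1.0]]
contact_force: [1.7, -0.1, 0.5]
gripper_width: 0.0007
```

Call:
{"method": "carry_out", "body": {"targets": [[[0, 0, 3, 0, 0, 0], [0, 0, 6, 0, 0, 0], [0, 0, 9, 0, 0, 0], [0, 0, 12, 0, 0, 0], [0, 0, 15, 0, 0, 0], [0, 0, 15, 0, 0, 0]]]}}

```text
t: 21.92
eef_pos: [0.6265, -0.0487, 0.083]
eef_rot: [[0.303, -0.953, -0.011], [-0.953, -0.303, -0.0], [-0.003, 0.01, -1.0]]
contact_force: [0.3, 0.3, 0.7]
gripper_width: 0.0005
```

```bash
cat > v.py <<'E'
from h import *
np.set_printoptions(precision=4,suppress=True)
def cen(im,box):
    h=cv2.cvtColor(im,cv2.COLOR_RGB2HSV);m=np.zeros(h.shape[:2],np.uint8);x0,y0,x1,y1=box
    m[y0:y1,x0:x1]=cv2.inRange(h,(100,120,40),(125,255,255))[y0:y1,x0:x1]
    c=max(cv2.findContours(m,0,2)[0],key=cv2.contourArea);r=cv2.boundingRect(c);return (r[0]+r[2]/2,r[1]+r[3]/2),r
A=vision.camera_info("scene");B=vision.camera_info("side")
def vase(a,b):
    p,r=cen(a,(300,240,335,320));q,r2=cen(b,(245,150,283,210));print(r,r2,tri([(A,p),(B,q)]))
if __name__=="__main__":
    vase(cv2.imread("pics/scene0.png")[:,:,::-1],cv2.imread("pics/side0.png")[:,:,::-1])
    vase(vision.snapshot("scene"),vision.snapshot("side"));print(manip.sense()["contact_force"])
E
python3 v.py
```

```text
(306, 260, 16, 22) (260, 163, 10, 16) (array([ 0.6949, -0.0607,  0.1261]), np.float64(0.0005224095518643713))
(306, 268, 15, 21) (260, 171, 10, 14) (array([ 0.6942, -0.059 ,  0.0945]), np.float64(0.0003077208042104467))
[-0.3587  0.0453  0.1489]
```

The vase has come down with the platform, still standing. I carry on.

Call:
{"method": "carry_out", "body": {"targets": [[[0, 0, 3, 0, 0, 0], [0, 0, 6, 0, 0, 0], [0, 0, 9, 0, 0, 0], [0, 0, 12, 0, 0, 0], [0, 0, 15, 0, 0, 0], [0, 0, 18, 0, 0, 0]]]}}

```text
t: 22.78
eef_pos: [0.6262, -0.0487, 0.0648]
eef_rot: [[0.303, -0.953, -0.011], [-0.953, -0.303, 0.0], [-0.003, 0.01, -1.0]]
contact_force: [1.7, 0.2, 3.4]
gripper_width: 0.0004
```

Call:
{"method": "carry_out", "body": {"targets": [[[0, -1, 1, 0, 0, 0], [0, -1, 2, 0, 0, 0], [0, -1, 3, 0, 0, 0]]]}}

```text
t: 23.15
eef_pos: [0.6265, -0.0485, 0.0616]
eef_rot: [[0.303, -0.953, -0.012], [-0.953, -0.303, -0.0], [-0.004, 0.011, -1.0]]
contact_force: [-1.8, -2.5, 3.1]
gripper_width: 0.0004
```

Call:
{"method": "carry_out", "body": {"targets": [[[0, 0, 1, 0, 0, 0], [0, 0, 2, 0, 0, 0]]]}}

```text
t: 23.4
eef_pos: [0.6265, -0.0484, 0.0596]
eef_rot: [[0.303, -0.953, -0.012], [-0.953, -0.303, -0.0], [-0.004, 0.011, -1.0]]
contact_force: [-1.5, -1.5, 3.0]
gripper_width: 0.0004
```

Call:
{"method": "carry_out", "body": {"targets": [[[0, 0, 1, 0, 0, 0], [0, 0, 2, 0, 0, 0]]]}}

```text
t: 23.65
eef_pos: [0.6265, -0.0484, 0.0575]
eef_rot: [[0.303, -0.953, -0.012], [-0.953, -0.303, 0.0], [-0.004, 0.011, -1.0]]
contact_force: [-0.0, -1.1, 2.4]
gripper_width: 0.0007
```

Call:
{"method": "carry_out", "body": {"targets": [[[0, 0, 1, 0, 0, 0], [0, 0, 2, 0, 0, 0]]]}}

```text
t: 23.9
eef_pos: [0.6265, -0.0484, 0.0554]
eef_rot: [[0.303, -0.953, -0.012], [-0.953, -0.303, 0.0], [-0.004, 0.011, -1.0]]
contact_force: [-0.1, -1.2, 2.7]
gripper_width: 0.0006
```

Call:
{"method": "carry_out", "body": {"targets": [[[0, 0, 1, 0, 0, 0], [0, 0, 2, 0, 0, 0]]]}}

```text
t: 24.15
eef_pos: [0.6265, -0.0484, 0.0534]
eef_rot: [[0.303, -0.953, -0.012], [-0.953, -0.303, -0.0], [-0.004, 0.011, -1.0]]
contact_force: [-0.6, -0.4, 2.8]
gripper_width: 0.0007
```

Call:
{"method": "carry_out", "body": {"targets": [[[0, 0, 1, 0, 0, 0], [0, 0, 2, 0, 0, 0]]]}}

```text
t: 24.4
eef_pos: [0.6265, -0.0485, 0.0513]
eef_rot: [[0.303, -0.953, -0.012], [-0.953, -0.303, -0.0], [-0.004, 0.011, -1.0]]
contact_force: [-0.4, -0.4, 2.7]
gripper_width: 0.0007
```

Call:
{"method": "carry_out", "body": {"targets": [[[0, 0, 1, 0, 0, 0], [0, 0, 2, 0, 0, 0]]]}}

```text
t: 24.65
eef_pos: [0.6265, -0.0485, 0.0492]
eef_rot: [[0.303, -0.953, -0.012], [-0.953, -0.303, -0.0], [-0.004, 0.011, -1.0]]
contact_force: [-0.1, -1.0, 2.3]
gripper_width: 0.0006
```

Call:
{"method": "carry_out", "body": {"targets": [[[0, 0, 1, 0, 0, 0], [0, 0, 1.5, 0, 0, 0]]]}}

```text
t: 24.9
eef_pos: [0.6265, -0.0485, 0.0477]
eef_rot: [[0.303, -0.953, -0.012], [-0.953, -0.303, -0.0], [-0.004, 0.011, -1.0]]
contact_force: [-0.2, -1.8, 1.9]
gripper_width: 0.0005
```

Call:
{"method": "carry_out", "body": {"targets": [[[0, 0, 1, 0, 0, 0], [0, 0, 2, 0, 0, 0]]]}}

```text
t: 25.15
eef_pos: [0.6264, -0.0484, 0.0456]
eef_rot: [[0.303, -0.953, -0.012], [-0.953, -0.303, -0.0], [-0.004, 0.011, -1.0]]
contact_force: [-0.8, -0.9, 3.6]
gripper_width: 0.0003
```

Call:
{"method": "carry_out", "body": {"targets": [[[0, 0, 1, 0, 0, 0], [0, 0, 1.5, 0, 0, 0]]]}}

```text
t: 25.4
eef_pos: [0.6265, -0.0484, 0.0445]
eef_rot: [[0.303, -0.953, -0.012], [-0.953, -0.303, -0.0], [-0.003, 0.011, -1.0]]
contact_force: [-2.3, -0.9, 8.1]
gripper_width: 0.0004
```

Call:
{"method": "carry_out", "body": {"targets": [[[0, 0, 1, 0, 0, 0]]]}}

```text
t: 25.52
eef_pos: [0.6265, -0.0484, 0.0442]
eef_rot: [[0.303, -0.953, -0.011], [-0.953, -0.303, -0.0], [-0.003, 0.011, -1.0]]
contact_force: [-3.6, -0.1, 9.4]
gripper_width: 0.0005
```

Call:
{"method": "carry_out", "body": {"targets": [[[0, 0, 0.8, 0, 0, 0], [0, 0, 0.8, 0, 0, 0], [0, 0, 0.8, 0, 0, 0]]]}}

```text
t: 25.9
eef_pos: [0.6265, -0.0485, 0.0442]
eef_rot: [[0.303, -0.953, -0.011], [-0.953, -0.303, -0.0], [-0.003, 0.011, -1.0]]
contact_force: [-3.1, -0.3, 8.9]
gripper_width: 0.0003
```

Call:
{"method": "carry_out", "body": {"targets": [[[0, 0, 1.2, 0, 0, 0], [0, 0, 1.2, 0, 0, 0], [0, 0, 1.2, 0, 0, 0]]]}}

```text
t: 26.28
eef_pos: [0.6265, -0.0485, 0.0439]
eef_rot: [[0.303, -0.953, -0.011], [-0.953, -0.304, -0.0], [-0.003, 0.01, -1.0]]
contact_force: [-3.0, -0.1, 10.3]
gripper_width: 0.0006
```

Call:
{"method": "carry_out", "body": {"targets": [[[0, 0, 1.4, 0, 0, 0], [0, 0, 1.4, 0, 0, 0], [0, 0, 1.4, 0, 0, 0]]]}}

```text
t: 26.65
eef_pos: [0.6265, -0.0485, 0.0436]
eef_rot: [[0.304, -0.953, -0.011], [-0.953, -0.304, -0.0], [-0.003, 0.01, -1.0]]
contact_force: [-4.0, -0.7, 11.0]
gripper_width: 0.0004
```

Call:
{"method": "carry_out", "body": {"targets": [[[0, 0, 1.8, 0, 0, 0], [0, 0, 1.8, 0, 0, 0], [0, 0, 1.8, 0, 0, 0], [0, 0, 1.8, 0, 0, 0]]]}}

```text
t: 27.15
eef_pos: [0.6265, -0.0485, 0.0431]
eef_rot: [[0.304, -0.953, -0.01], [-0.953, -0.304, -0.001], [-0.003, 0.01, -1.0]]
contact_force: [-4.2, 0.6, 13.9]
gripper_width: 0.0005
```

About 14 N on the foot. I withdraw straight up and away.

Call:
{"method": "carry_out", "body": {"targets": [[[0, 0, -5, 0, 0, 0], [0, 0, -30, 0, 0, 0], [0, 0, -75, 0, 0, 0], [0, 0, -120, 0, 0, 0], [0, 10, -165, 0, 0, 0], [-10, 40, -205, 0, 0, 0], [-25, 85, -230, 0, 0, 0], [-40, 125, -240, 0, 0, 0]]]}}

```text
t: 28.15
eef_pos: [0.4972, -0.0481, 0.2859]
eef_rot: [[0.304, -0.953, -0.008], [-0.953, -0.304, -0.001], [-0.002, 0.008, -1.0]]
contact_force: [-0.7, 0.1, 0.2]
gripper_width: 0.0006
```

Call:
{"method": "carry_out", "body": {"targets": [[[10, 20, 0, 0, 0, 0], [50, 35, 0, 0, 0, 0], [100, 40, 0, 0, 0, 0], [150, 40, 0, 0, 0, 0], [200, 40, 0, 0, 0, 0], [200, 40, 0, 0, 0, 0]]]}}

```text
t: 28.9
eef_pos: [0.5207, -0.2537, 0.2852]
eef_rot: [[0.301, -0.954, -0.007], [-0.954, -0.301, -0.001], [-0.001, 0.007, -1.0]]
contact_force: [-0.2, 0.6, 0.4]
gripper_width: 0.0007
```

```bash
python3 - <<'E'
from v import *
a,b=vision.snapshot("scene"),vision.snapshot("side")
vase(a,b)
h=cv2.cvtColor(a,cv2.COLOR_RGB2HSV);h2=cv2.cvtColor(b,cv2.COLOR_RGB2HSV)
def c(h,box):
    x0,y0,x1,y1=box;m=cv2.inRange(h,(3,150,150),(15,255,255))[y0:y1,x0:x1];M=cv2.moments(m,True);return M["m10"]/M["m00"]+x0,M["m01"]/M["m00"]+y0
p,q=c(h,(280,250,310,300)),c(h2,(268,175,290,215));print(p,q,"pad",tri([(A,p),(B,q)]))
o=np.zeros((500,800,3),np.uint8);o[:,:400]=cv2.resize(a[180:335,265:389],(400,500),interpolation=2);o[:,400:]=cv2.resize(b[150:300,190:310],(400,500),interpolation=2)
cv2.imwrite("pics/w9.png",o[:,:,::-1])
E
```

```text
(306, 277, 15, 21) (261, 178, 10, 15) (array([ 0.6942, -0.06  ,  0.0581]), np.float64(0.0024719086267949706))
(294.22222222222223, 278.75555555555553) (277.25, 196.0) pad (array([ 0.6316, -0.0559,  0.0418]), np.float64(0.0024236860007776986))
```

View pics/w9.png

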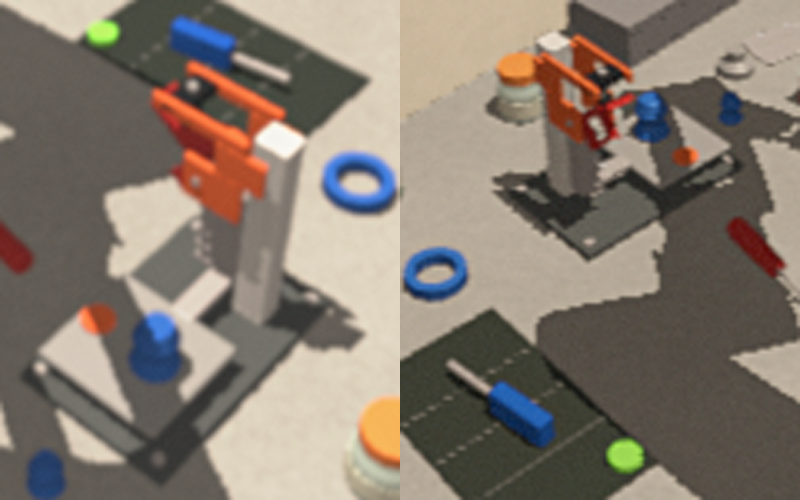

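The last view shows the platform down (pad at about z 0.042, 65–67 mm lower), the vase upright at (155,345), the pawl still raised, the rod on the mat, and the token and tyre in place. I hand the job in.

```bash
python3 -c "
from plant import manip
print(manip.finish_job())"
```

```text
the job is handed in; nothing more can be done
None
```

The lift is lowered and the job is handed in at about 29 s; `finish_job` reports no verdict.

**What I did**
- **Pawl:** I slipped the rod's steel end under the tail and lifted until the force rose against the rubber stop. The peak wrist reading was about 8.9 N vertical (9.3 N with the sideways part), including roughly 1.2 N of rod weight.
- **Rod:** I laid it back on the mat, right way up. It measured about 2 mm from where it lay, with the same yaw of 2°.
- **Platform:** I pushed it down by the orange pad with the shut fingers. It met its foot about 65 mm down and I pressed to about 14 N (14.5 N with the sideways part).

**Last checks**
- The pad shows at z 0.042 m, against 0.109 m at the start. The fingertips gave 0.043 m while pressing.
- The vase is upright and came down with the platform.
- The pawl is still raised, and the token, tyre and red screwdriver look unmoved. I did not measure those three.

**Shortcomings**
- The two camera views of the pad and vase disagreed by about 2.4 mm in the last measurement. Shadow was probably the cause, as the earlier ones agreed to 0.5 mm.
- Force readings were noisy, by up to about 1 N.
- I judged the pawl's raised angle only roughly: about 0.6 rad in a picture taken partway up, so about 0.7 rad or more at the stop. I did not measure its final angle.

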